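Scan the label on the tall stone slab

TASK

Pick the hand scanner up from its charging plate and hold it still for two seconds about 10 cm in front of the bar label on the tall stone slab, level, aimed squarely at the middle of the label. Then stand the scanner upright on the middle of its charging plate again and let go; do not drop it, and do not bump the two slabs.

Things in the scene. Friction and masses are not known exactly. Their poses are not given: they have to be found in the camera images.
- scanner: hand scanner, grey and black, 0.28 kg, standing loose on the charging plate. Origin: centre of its underside; z up; +x is where its nose points. Round foot 68 mm across; black upright grip 30 x 26 mm; on top a level grey flat-sided case 34 mm wide (y), x -50 to 50 mm, z 89 to 125 mm, with a black nose 40 mm wide to x = 66 mm. Grasp the case from above at x = 0, z = 107 mm; its weight hangs below that
- scan_window (a point): middle of the scanner's window, at the tip of the nose: 67 mm ahead (+x) of the scanner's origin and 107 mm above its underside; the scanner looks along +x from here. Its axes are the scanner's
- tall_slab: tall slab: sawn grey stone 110 mm wide (y), 30 mm thick (x), top 235 mm over the bench, fixed upright on a wooden foot 130 mm wide, from 35 mm in front (-x) to 75 mm behind the origin. Origin: on the bench under the middle of the stone; +x points from the labelled face to its back, roughly away from the robot. It may stand left or right of the broad slab
- tall_label (a point): middle of the white paper label with black bars (64 mm wide, 46 mm high) on the front face of the tall slab: 16 mm in front (-x) of the slab's origin, 175 mm above the bench. Its axes are the slab's
- broad_slab: the other slab, low and broad, same stone, not to be scanned: 170 mm wide (y), 30 mm thick, top 150 mm over the bench, a like label 100 mm above the bench; wooden foot 190 mm wide, 35 mm in front (-x) to 75 mm behind the origin. Origin and axes as for the tall slab
- charge_plate: charging plate: flat dark round plate, 124 mm across, fixed to the bench. Origin: centre of its underside, on the bench; its flat top is 8 mm higher. The scanner stands at its middle

How it is judged:
On the way:
1. the held scanner looks squarely (within 15 degrees) at the label of the tall slab from 50 to 160 mm, its line of sight within 20 mm of the label's middle sideways and in height, steady for 1.5 s (x of tall_label in the frame of scan_window between 0.05 and 0.16 m and y of tall_label in the frame of scan_window between -0.02 and 0.02 m and z of tall_label in the frame of scan_window between -0.02 and 0.02 m and angle between the x axis of scanner and the x axis of tall_slab, either way round below 0.26 rad and x of scan_window in the frame of tall_slab below 0 m and contact force between scanner and the fingers above 0.3 N and linear speed of scanner below 0.03 m/s and angular speed of scanner below 0.2 rad/s), for 1.5 s.
At the end, for the whole second after the job is handed in: the scanner stands upright (within 7 degrees) on the charging plate, its foot within 25 mm of the plate's middle, released and at rest (horizontal distance between scanner and charge_plate below 0.025 m and height (world z) of scanner between 0.004 and 0.013 m and angle between scanner's own z axis and vertical below 0.12 rad and contact force between scanner and the fingers below 0.1 N and linear speed of scanner below 0.02 m/s); the robot touches nothing.
It fails at once if a slab is bumped (more than 3 N) (contact force between any of tall_slab, broad_slab and anything else above 3 N).
It fails at once if the scanner is dropped: more than 25 mm above the plate and not held (contact force between scanner and the fingers below 0.05 N and height (world z) of scanner above 0.033 m).
It also fails if it takes over 51 s, if anything falls off the work surface, if the arm or the gripper's body presses on something with over 40 N, if the wrist force passes 120 N, or if a joint passes its speed limit or range.

ROBOT

A 6-joint arm with a two-finger parallel gripper is mounted at the origin on a cart in front of the work surface, level with it; the furniture and walls round the work are solid. World frame = base frame: x ahead of the robot, y to its left, z up, the work surface at z = 0. Lengths are in m, angles in rad, forces in N, time in s.
With the tool pointing down it reaches from about 0.275 to 1 m from the base axis. Payload 8.4 kg.
Tool frame: the origin (TCP) lies on the centre line of the jaws, within the pads' length; the fingertips stand 25 mm ahead of it and the grasp point (between the pads) lies 6 mm ahead of it (finger_overhang is the z of the fingertips in the tool frame, in m); z points along the fingers, y is the line along which they close (so a half turn about z gives the same grasp; the last joint's range is limited). The gripper opens to 85 mm and grips with 20 to 120 N. Pads are 22 mm wide; open, the fingers measure 114 mm over their backs; the gripper's body (76 mm by 85 mm) begins 54 mm behind the grasp point. The pads swing forward as they close: fully open they stand 13 mm farther back than shut.
Start: joints at [1.206, 0.353, 1.633, -0, 1.155, -0.002], TCP at [0.222, 0.584, 0.256] pointing down, gripper open.
Joint ranges: [-2.63, 2.63], [-0.92, 2.1], [0.06, 2.66], [-1.3, 4.44], [0, 2.69], [-3.02, 3.02]. Speed limits (rad/s): [2.22, 2.22, 2.79, 3.14, 3.14, 3.14].

INTERFACE

Orientations are given as a unit quaternion [x, y, z, w].
In Python, from station import goto, servo_line, goto_joints, set_gripper, pause, ik, observe, get_image, calibration, MotionError, finish_job, finger_overhang gives the robot as it stands. The module is installed in compiled form; this text tells all that it offers. Calls block until the motion is done:
- goto(position, orientation): joint-space move of the TCP to a pose.
- servo_line(position, attitude=None, max_speed=0.15): straight line of the TCP; attitude=None keeps the orientation; max_speed is the mean speed in m/s.
- goto_joints(angles): joint-space move.
- set_gripper(opening): finger opening in m; the grip force is fixed at half the most; returns when the fingers have stopped.
- pause(seconds).
- ik(position, orientation): joint angles nearest the present ones, or None.
- observe(): the state.
- get_image(name): name is "scene" or "top"; returns the picture (384x512x3 uint8, blue, green, red); there is no depth.
- calibration(name): a dict with "fov_y" (degrees; the focal length in pixels is half the picture's height over the tangent of half this angle, whatever the lens; pixels are square), "cx", "cy" (the principal point, pixels), "R" (3x3) and "t" (3): a world point X has camera coordinates R X + t. Camera axes: x right, y down, z forward; pixel columns grow to the right and rows downward; lengths in m; the calibration is good to about 2 mm. A picture is of the moment at which its call begins. calibration takes no time and is no camera call.
A pose or a line that the arm cannot do raises MotionError and nothing moves.
- finish_job(): hands the job in; it is judged then, once.
The state is a dict: "time_s": time; "qpos": joint angles; "dq": joint speeds; "joint_torque": joint torques, N m; "position": TCP position; "eef_rot": TCP orientation; "ft_force": force on the tool from outside, world axes, zero at the start; "ft_torque": the same for the moment, N m; "grip_width": finger opening in m; "gripper_force": force on a finger pad.
Only numpy, scipy, OpenCV 4.12 (cv2) and the standard library are available. Lean on these libraries where they do the work, as an engineer would, in place of code of your own. Each camera call takes 0.05 s, during which the arm holds its last target. There are 200 camera calls.

## Working session

There is one attempt and no reset: what is moved stays moved. The work goes in short steps, each a Python script; the robot and the scene stay as the last script left them, time stands still between calls to the robot, and variables do not carry over. Pictures are saved under pics/ and viewed, at most 10 in all, crops included, and the job is handed in when it is done.

```bash
mkdir -p pics; python3 - <<'E'
from station import *
import cv2
for n in("scene","top"):
    cv2.imwrite(f"pics/{n}0.png",get_image(n)); c=calibration(n); print(n,c)
print(finger_overhang, observe())
E
```

```text
scene {'fov_y': 45.69687773932918, 'cx': 253.7127674924892, 'cy': 185.76584243926862, 'R': array([[ 0.55989611, -0.82836797, -0.017968  ],
       [-0.62436408, -0.40755489, -0.66638466],
       [ 0.54468876,  0.38432476, -0.7453916 ]]), 't': array([-0.25948323,  0.46078439,  1.03785837])}
top {'fov_y': 52.07607563903689, 'cx': 247.5836834368937, 'cy': 193.23862437709874, 'R': array([[ 0.01844899, -0.99964695,  0.01912089],
       [-0.98907534, -0.02104462, -0.14590097],
       [ 0.14625185, -0.01622028, -0.9891144 ]]), 't': array([0.04331345, 0.60343453, 1.00619017])}
0.025 {'time_s': 0.1, 'qpos': array([ 1.20562181e+00,  3.53589223e-01,  1.63405443e+00,  1.73064141e-05,
        1.15520225e+00, -2.39847488e-03]), 'dq': array([-0.00202244, -0.00050349, -0.00241266, -0.00106423,  0.00060158,
       -0.00022272]), 'joint_torque': array([-2.33498213e-03, -6.06346750e+01, -3.42821288e+01, -1.41602732e-04,
        4.09649103e-03,  3.36973278e-05]), 'position': array([0.22164793, 0.58395583, 0.25563256]), 'eef_rot': array([ 1.80398404e-01,  9.83593424e-01, -6.14625057e-04, -1.22299039e-04]), 'ft_force': array([-0.08833969, -0.28310602, -0.35956606]), 'ft_torque': array([-0.03455313, -0.01962757, -0.02561201]), 'gripper_force': 0.0, 'grip_width': 0.08552806117261938}
```

View pics/scene0.png

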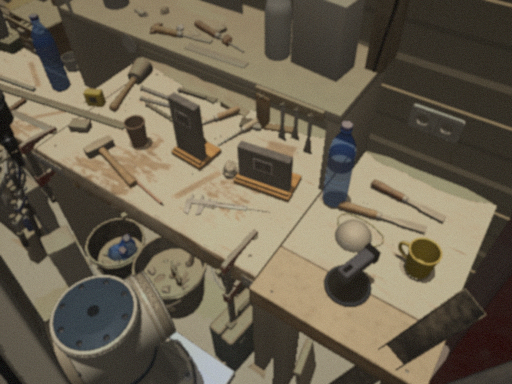

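View pics/top0.png

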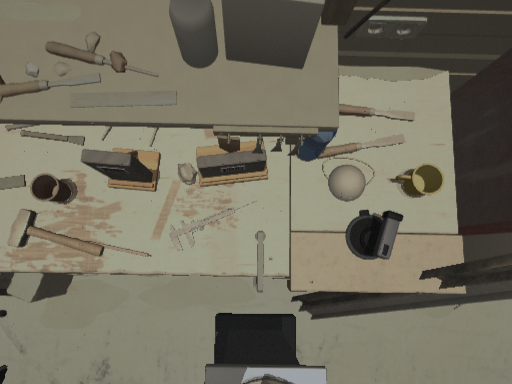

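The scene picture shows the tall slab at about (187,130), the broad slab at (265,168) and the scanner at (350,275). In the top picture they are at (125,165), (232,163) and (375,235). I'll enlarge the scanner and the tall slab.

```bash
python3 - <<'E'
import cv2,numpy as np
s=cv2.imread("pics/scene0.png");t=cv2.imread("pics/top0.png")
f=lambda i,x,y:cv2.convertScaleAbs(cv2.resize(i[y:y+75,x:x+100],None,fx=4,fy=4,interpolation=cv2.INTER_CUBIC),alpha=1.8)
cv2.imwrite("pics/m1.png",np.vstack([np.hstack([f(s,310,235),f(s,140,90)]),np.hstack([f(t,325,195),f(t,70,135)])]))
E
```

```text
(no output)
```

View pics/m1.png

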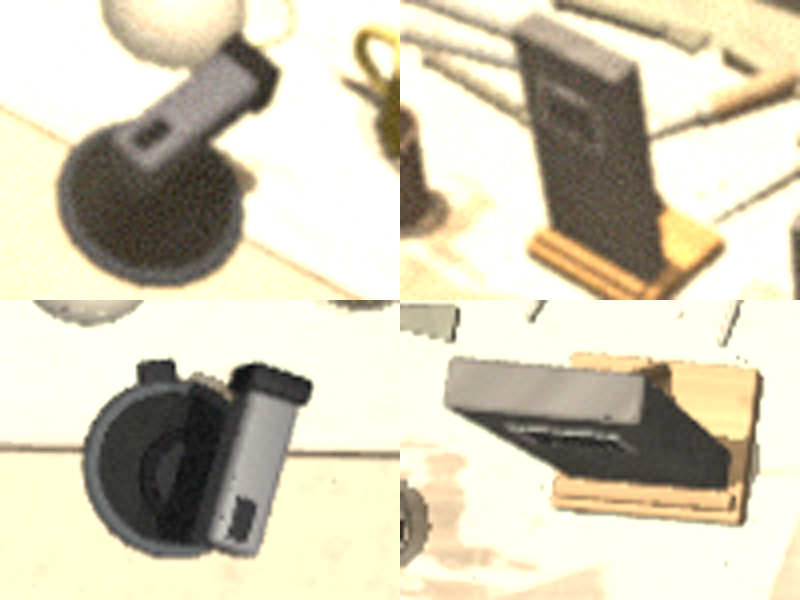

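The crops show the grey case and its nose, the plate rim, and the slab's top corners clearly, so I'll cast rays from these points.

```bash
cat > h.py <<'E'
import numpy as np
from station import calibration
def ray(n,u,v):
    c=calibration(n);f=192/np.tan(np.radians(c['fov_y'])/2);R=np.array(c['R'])
    return -R.T@c['t'], R.T@np.array([(u-c['cx'])/f,(v-c['cy'])/f,1])
def hit(n,u,v,z):
    o,d=ray(n,u,v); return (o+d*(z-o[2])/d[2])[:2]
E
python3 - <<'E'
from h import *
import cv2
np.set_printoptions(precision=4,suppress=True)
def C(n,x0,y0,pts,z): return np.array([hit(n,x0+(a+.5)/4-.5,y0+(b+.5)/4-.5,z) for a,b in pts])
ang=lambda d:np.degrees(np.arctan2(d[1],d[0]))
for n,x0,y0,p in(("top",70,135,[(47,107),(245,122),(245,75),(52,58)]),("scene",140,90,[(115,38),(232,85),(240,60),(135,14)])):
    P=C(n,x0,y0,p,.235); print(n,"slab FL FR BR BL",P.tolist(),P.mean(0),"wid",np.linalg.norm(P[1]-P[0]),"yaw",ang(P[0]-P[1])-90,ang(P[3]-P[2])-90)
# foot front edge
P=C("top",70,135,[(155,208),(342,223)],.0);print("foot front",P,ang(P[0]-P[1])-90,np.linalg.norm(P[0]-P[1]))
P=C("scene",310,235,[(57,203),(243,203),(150,120),(150,287)],.008);print("plate scene",P,P.mean(0), (P[2]+P[3])/2)
P=C("top",325,195,[(84,165),(155,78),(155,257)],.008);print("plate top L,T,B",P)
# scanner case: minAreaRect of unsaturated mid-grey pixels, z=top of case
for n,b in(("top",(325,195,425,270)),("scene",(310,235,410,310))):
    I=cv2.imread(f"pics/{n}0.png").astype(int)[b[1]:b[3],b[0]:b[2]]
    m=((I.max(2)-I.min(2)<18)&(I.mean(2)>62)).astype(np.uint8)
    k,l,s,_=cv2.connectedComponentsWithStats(m); j=1+s[1:,4].argmax()
    ys,xs=np.where(l==j); bx=cv2.boxPoints(cv2.minAreaRect(np.c_[xs,ys].astype(np.float32)))+[b[0],b[1]]
    W=np.array([hit(n,*q,.133) for q in bx]); print(n,"case n",len(xs),bx.tolist(),W.tolist(),W.mean(0),[ang(W[i]-W[i-1]) for i in range(4)],[np.linalg.norm(W[i]-W[i-1]) for i in range(4)])
E
```

```text
top slab FL FR BR BL [[0.6369251980179244, 0.4234377146037684], [0.6309946609905424, 0.31522806424937067], [0.6573776206724393, 0.31685342986818466], [0.6644991143691816, 0.42290708052922527]] [0.6474 0.3696] wid 0.10837204297813231 yaw -3.13701355838451 -3.8416395616706467
scene slab FL FR BR BL [[0.6310828747202997, 0.4172115226260338], [0.6353238496790463, 0.308287851432799], [0.6613004407737813, 0.32157219992948727], [0.6617862356980235, 0.4239715883506373]] [0.6474 0.3678] wid 0.10900620172638177 yaw 2.2297016581904927 -0.27181597940253255
foot front [[0.6193 0.4409]
 [0.6115 0.3113]] -3.421772071542989 0.12980965869175543
plate scene [[ 0.4584 -0.2257]
 [ 0.5254 -0.3269]
 [ 0.549  -0.2481]
 [ 0.438  -0.303 ]] [ 0.4927 -0.2759] [ 0.4935 -0.2756]
plate top L,T,B [[ 0.4957 -0.2155]
 [ 0.5563 -0.2657]
 [ 0.4345 -0.2627]]
top case n 457 [[375.93630599975586, 256.21656036376953], [387.40127182006836, 217.2356662750244], [400.0159149169922, 220.94585418701172], [388.55095291137695, 259.92675018310547]] [[0.4430143393026815, -0.25422490224341543], [0.5374121318104418, -0.28511076250449
[... 314 characters left out ...]
t64(0.031767802111568266), np.float64(0.09927035162018077)]
scene case n 416 [[324.16777992248535, 274.3825454711914], [366.0469741821289, 245.06711387634277], [374.97315216064453, 257.8187942504883], [333.09395599365234, 287.1342239379883]] [[0.41540207487283126, -0.23588747050305708], [0.5456784413220497, -0.28278320868656864], [0.5234513680866584, -0.3164214341444912], [0.3969569302503931, -0.26897310402427865]] [ 0.4704 -0.276 ] [np.float64(60.860460215404736), np.float64(-19.79741484960941), np.float64(-123.45546395083716), np.float64(159.43882593660237)] [np.float64(0.03787984299918943), np.float64(0.13845989280288898), np.float64(0.040318395262826094), np.float64(0.13510065445699904)]
```

```bash
python3 - <<'E'
from h import *
np.set_printoptions(precision=4,suppress=True)
for nm,s,t in[("indicator",(152,135),(241,220)),("nose R",(278,72),(311,82)),("nose L",(240,38),(238,65)),("rear L",(117,137),(207,242)),("rear R",(150,168),(256,254))]:
    A=[];b=[]
    h=[]
    for n,x0,y0,(u,v) in(("scene",310,235,s),("top",325,195,t)):
        u=x0+(u+.5)/4-.5;v=y0+(v+.5)/4-.5
        o,d=ray(n,u,v);d/=np.linalg.norm(d);M=np.eye(3)-np.outer(d,d);A.append(M);b.append(M@o);h.append(hit(n,u,v,.133))
    print(nm,np.linalg.solve(sum(A),sum(b)),*h)
E
```

```text
indicator [ 0.4589 -0.2752  0.1358] [ 0.4605 -0.2746] [ 0.4591 -0.2763]
nose R [ 0.5422 -0.3199  0.1355] [ 0.5428 -0.3187] [ 0.5433 -0.3221]
nose L [ 0.5566 -0.2847  0.1233] [ 0.5531 -0.289 ] [ 0.5528 -0.2776]
rear L [ 0.4466 -0.2567  0.1329] [ 0.4479 -0.2579] [ 0.4456 -0.2554]
rear R [ 0.4389 -0.284   0.1346] [ 0.4397 -0.2836] [ 0.439  -0.2847]
```

```bash
cat >> h.py <<'E'
from scipy.spatial.transform import Rotation as Ro
def q(nose_deg):  # tool down, tool -x along the nose
    a=np.radians(nose_deg+180);c,s=np.cos(a),np.sin(a)
    return Ro.from_matrix(np.array([[c,s,0],[s,-c,0],[0,0,-1]])).as_quat()
E
python3 - <<'E'
from h import *
from station import *
import cv2
p=observe()['position']
servo_line([p[0],p[1],.36],max_speed=.25)
servo_line([.40,-.02,.36],q(-18.4),max_speed=.3)
servo_line([.490,-.2853,.23],q(-18.4),max_speed=.3)
servo_line([.490,-.2853,.155],max_speed=.1)
o=observe();print(o['time_s'],o['qpos'],o['position'],o['ft_force'])
s=get_image("scene");t=get_image("top")
f=lambda i,x,y:cv2.convertScaleAbs(cv2.resize(i[y:y+100,x:x+100],None,fx=4,fy=4,interpolation=cv2.INTER_CUBIC),alpha=1.8)
cv2.imwrite("pics/m2.png",np.hstack([f(s,300,215),f(t,325,180)]))
E
```

```text
5.0 [-5.29846726e-01  3.81134652e-01  1.84623687e+00  1.39063941e-05
  9.13259758e-01 -1.77955886e+00] [ 0.49039834 -0.28548936  0.15557346] [1.01272035 0.42154036 0.46576259]
```

View pics/m2.png

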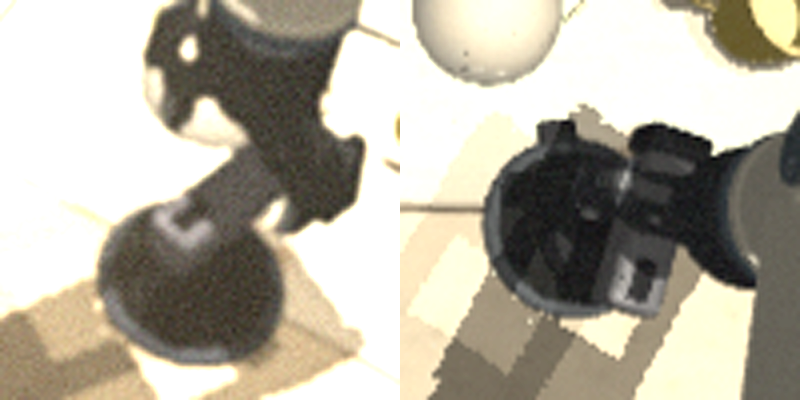

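The jaws straddle the case in both views (case centre near (235,190) in the left crop, between the fingers). Now I'll go down, grip and lift a little.

```bash
python3 - <<'E'
from h import *
from station import *
import cv2
servo_line([.490,-.2853,.121],max_speed=.06)
set_gripper(.02)
o=observe();print(o['time_s'],o['grip_width'],o['gripper_force'],o['ft_force'],o['ft_torque'],o['position'])
servo_line([.490,-.2853,.20],max_speed=.06)
servo_line([.47,-.2,.28],max_speed=.15)
o=observe();print(o['time_s'],o['grip_width'],o['gripper_force'],o['ft_force'],o['position'])
s=get_image("scene");t=get_image("top")
f=lambda i,x,y:cv2.convertScaleAbs(cv2.resize(i[y:y+110,x:x+100],None,fx=4,fy=4,interpolation=cv2.INTER_CUBIC),alpha=1.8)
cv2.imwrite("pics/m3.png",np.hstack([f(s,290,215),f(t,315,180)]))
E
```

```text
6.3417 0.03349462946605826 60.188156962394714 [-0.15743898 -1.09248541  4.12585254] [-0.01773715  0.11152977  0.03683153] [ 0.49025184 -0.28553468  0.12139151]
8.75 0.03346087627091925 59.66791391372681 [-0.75908904 -0.35978403 -2.82994673] [ 0.46989033 -0.20023878  0.27949687]
```

View pics/m3.png

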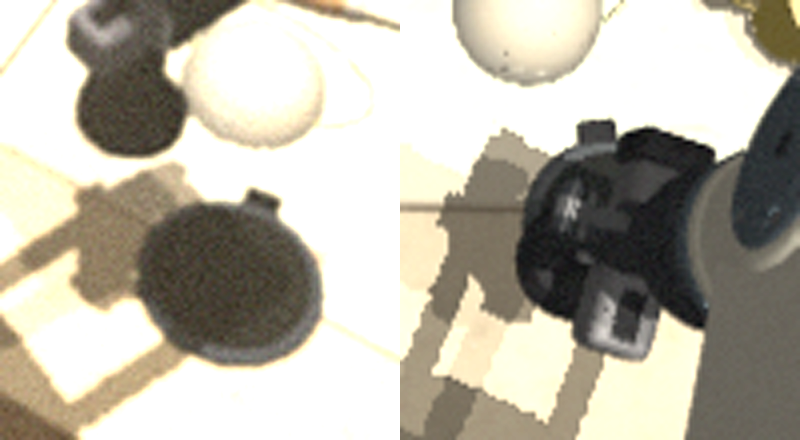

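The scanner is held level. The plate is now clear at scene crop (229,278). I'll check the along-case grasp offset from the rear edge in the top view (bottom edge of the case at about (610,352)).

```bash
python3 - <<'E'
from h import *
from station import *
import cv2
C=lambda n,x0,y0,a,b,z:hit(n,x0+(a+.5)/4-.5,y0+(b+.5)/4-.5,z)
print("plate",C("scene",290,215,229,278,.008))
ax=np.array([np.cos(np.radians(-18.4)),np.sin(np.radians(-18.4))])
tc=np.array([.4699,-.2002])
for p in((177,340),(240,353)):
    d=C("top",315,180,*p,.2915)-tc; print(d@ax,d@[-ax[1],ax[0]])
yaw=-3.0;a=np.array([np.cos(np.radians(yaw)),np.sin(np.radians(yaw))])
T=np.array([.6474,.3687])-.183*a; print(T)
servo_line([.42,.10,.30],q(-10),max_speed=.25)
servo_line([T[0]-.05,T[1],.26],q(yaw),max_speed=.25)
servo_line([T[0]-.05,T[1],.181],max_speed=.12)
o=observe();print(o['time_s'],o['qpos'],o['position'],o['ft_force'],o['gripper_force'])
s=get_image("scene");t=get_image("top")
f=lambda i,x,y:cv2.convertScaleAbs(cv2.resize(i[y:y+140,x:x+100],None,fx=4,fy=4,interpolation=cv2.INTER_CUBIC),alpha=1.8)
cv2.imwrite("pics/m4.png",np.hstack([f(s,110,90),f(t,70,135)]))
E
```

```text
plate [ 0.49489136 -0.2741327 ]
-0.05198397549826353 0.01978101184740846
-0.04759276908838514 -0.011835969114934964
[0.4646508  0.37827748]
12.3 [ 7.36612273e-01  3.39343968e-01  1.83944798e+00 -2.41768001e-05
  9.61849421e-01 -7.81519950e-01] [0.41508028 0.37845132 0.18163102] [-0.30531169 -0.12348661 -1.26993238] 59.59807634353638
```

View pics/m4.png

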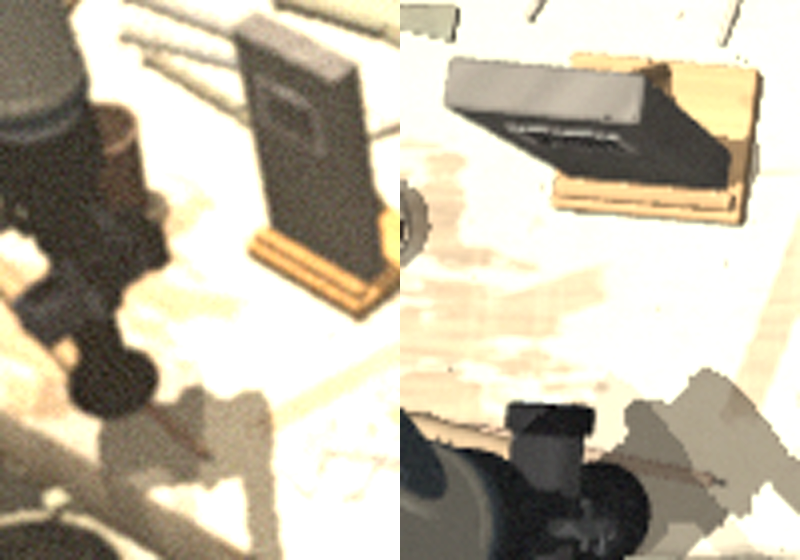

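The scanner is in front of the tall slab. In the top crop the nose is at (550,405), and the label's upper edge runs from about (505,122) to (620,137). I'll check the alignment numerically, then move in.

```bash
python3 - <<'E'
from h import *
from station import *
C=lambda n,x0,y0,a,b,z:hit(n,x0+(a+.5)/4-.5,y0+(b+.5)/4-.5,z)
n=np.array([C("top",70,135,x,405,.19) for x in(108,192)]);l=np.array([C("top",70,135,*p,.198) for p in((105,122),(220,137))])
print("nose",n,"label",l,l.mean(0))
a=np.radians(-3);R=np.array([[np.cos(a),np.sin(a)],[-np.sin(a),np.cos(a)]])
print("label in scanner frame from nose now",R@(l.mean(0)-n.mean(0)), np.linalg.norm(l[0]-l[1]))
servo_line([.4647,.3783,.181],max_speed=.05)
t0=observe()['time_s'];pause(2.3)
o=observe();print(t0,o['time_s'],o['position'],o['ft_force'],o['gripper_force'],abs(o['dq']).max())
E
```

```text
nose [[0.47697408 0.39453467]
 [0.47787246 0.34771946]] label [[0.63714362 0.40524997]
 [0.62989008 0.33947714]] [0.63351685 0.37236355]
label in scanner frame from nose now [0.15581494 0.0094041 ] 0.06617158263234099
13.55 15.85 [0.46469712 0.37832405 0.18098969] [-0.88816797  0.01518846 -1.10660592] 59.598607420921326 0.002040634096385329
```

```bash
python3 - <<'E'
from h import *
from station import *
servo_line([.4647,.3828,.181],max_speed=.03); pause(2.2)
servo_line([.40,.3783,.22],max_speed=.12)
servo_line([.42,.10,.30],q(-10),max_speed=.25)
P=[.4945,-.2768]
servo_line(P+[.20],q(-18.4),max_speed=.2)
f0=observe()['ft_force']
servo_line(P+[.1235],max_speed=.06)
servo_line(P+[.1213],max_speed=.01)
o=observe();print(o['time_s'],o['position'],f0,o['ft_force'],o['gripper_force'])
if o['ft_force'][2]-f0[2]<.5: servo_line(P+[.1200],max_speed=.01)
o=observe();print(o['time_s'],o['position'],o['ft_force'],o['gripper_force'])
set_gripper(.08);pause(.3)
servo_line(P+[.24],max_speed=.08)
servo_line([.40,-.02,.36],max_speed=.25)
pause(.5);o=observe();print(o['time_s'],o['ft_force'],o['gripper_force'],o['grip_width'])
import cv2
s=get_image("scene");t=get_image("top")
f=lambda i,x,y:cv2.convertScaleAbs(cv2.resize(i[y:y+100,x:x+100],None,fx=4,fy=4,interpolation=cv2.INTER_CUBIC),alpha=1.8)
cv2.imwrite("pics/m5.png",np.hstack([f(s,300,215),f(t,325,180)]))
E
```

```text
24.3667 [ 0.49464433 -0.27691021  0.12143095] [-0.62899844  1.37133261 -1.41188617] [0.83288877 0.73796239 0.03327991] 59.753161668777466
24.3667 [ 0.49464433 -0.27691021  0.12143095] [0.83288877 0.73796239 0.03327991] 59.753161668777466
28.6583 [-0.48356401 -0.35638924  0.12469825] 0.0 0.08012608452940849
```

View pics/m5.png

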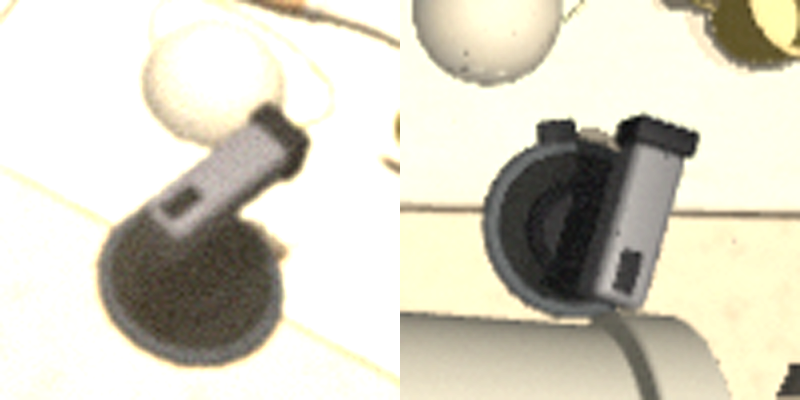

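The scanner stands upright on the plate and has been released. In the top crop its foot is near (565,225), inside the rim. I'm handing the job in.

```bash
python3 -c "
from station import *
print(finish_job())"
```

```text
the job is handed in; nothing more can be done
None
```

The scanner was held still for over two seconds about 10 cm in front of the tall slab's label, then stood upright on its charging plate and released; I handed the job in at about 29 s, and the hand-in gave no verdict.

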